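# Sweep the offcuts off the carving board into the scrap tray

## Robot

A 6-joint arm with a two-finger parallel gripper is mounted at the origin on the work surface. World frame = base frame: x ahead of the robot, y to its left, z up, the work surface at z = 0. Lengths are in m, angles in degrees, forces in N, time in s.
With the tool pointing down it reaches from about 0.35 to 0.85 m from the base axis. Payload 8.1 kg.
Tool frame: the origin (TCP) lies at the very end of the fingers, on their centre line; the grasp point (between the pads) lies 19 mm behind it; z points along the fingers, y is the line along which they close (so a half turn about z gives the same grasp; the last joint's range is limited). The gripper opens to 85 mm and grips with 20 to 120 N. Pads are 22 mm wide; open, the fingers measure 114 mm over their backs; the gripper's body (76 mm by 85 mm) begins 54 mm behind the grasp point. The pads swing forward as they close: fully open they stand 13 mm farther back than shut.
Start: joints at [62.429, 7.471, 85.268, -0, 87.261, -4.893], TCP at [0.231, 0.554, 0.231] pointing down, gripper open.
Joint ranges: [-169.43, 169.43], [-51.17, 129.36], [1.28, 143.12], [-76.62, 256.62], [0, 156.53], [-152.29, 152.29]. Speed limits (degrees/s): [136.94, 136.94, 159.86, 180, 180, 180].

## Interface

Orientations are given as a 3x3 rotation matrix whose columns are the frame's x, y, z axes.
In Python, from workcell import telemetry, grab_frame, camera_params, bot, look_for, masks_of gives the robot as it stands.
- The arm moves only by the tool drive_tool, never from a script. Its argument "motion" is text: rows parted by semicolons, each of 6 numbers parted by spaces: the shift along the tool's x, y, z each as a share of 500 mm, from -1 to 1, then the turn, a rotation vector about the tool's x, y, z each as a share of 90 degrees, from -1 to 1. In form: x y z ax ay az; .... A call has 1 to 20 rows; each row is the pose to reach, as a shift and turn from the pose commanded when the call began, along the tool's axes at that moment; what a row does not reach only later rows make up. A row lasts 1/12 s, in which the tool goes at most 41.7 mm and 7.16 degrees, less where a joint would pass 70% of its speed; a pose out of reach is approached as far as the arm can. A call with a number of a shift or a turn outside -1 to 1 is refused whole. A call with a gripper value outside its range is refused whole. "grip" is the closure, from 0 (fully open) to 1 (shut), set as the call begins (left out, the last holds). The fingers move at their own pace and stop on an object; "grip_force" is the grip in N (left out, the last holds). Time passes only in rows, so rows that repeat a pose let the fingers close. It gives the time, the measured TCP pose, the force, the opening and the grip force at its end, in the units of the state.
- telemetry.state(): the state, without advancing time (a new reading comes with each control period).
- grab_frame(name): name is "side" or "top" or "wrist"; returns the picture (420x560x3 uint8, red, green, blue); there is no depth.
- camera_params(name): a dict with "fx", "fy", "cx", "cy" (pixels), "k1" (the pictures are not rectified: a ray, as slopes to the right and down, at radius r is drawn at 1 + k1 r^2 times it, then the intrinsics apply), "cam_to_world" (4x4, takes a point from camera to world coordinates); the wrist camera has in their place "T_tool_cam" (4x4, takes a point from camera to tool coordinates, whose origin is the TCP and whose axes are the flange's). Camera axes: x right, y down, z forward; pixel columns grow to the right and rows downward; lengths in m; the calibration is good to about 2 mm. A picture is of the moment at which its call begins: read the wrist's pose just before it. camera_params takes no time and is no camera call.
- bot.job_done(): hands the job in; it is judged then, once.
Trained networks look in the newest picture that a camera, given by its name, has taken for a name from the list of things; names that differ only in an ending like _2 or _b are one class to them, and where a whole thing is asked for, a point or a joint stands for the part that bears it (a point fixed in the world has none). Each returns a list of dicts, best first, with "score" (0 to 1); they miss things now and then, are a little off and sometimes report something else, mostly with a low value. They report only what shows in the picture. A call takes as long as a camera call. They do not tell look-alikes from the thing itself.
- look_for(camera, thing): "xy" ([column, row] in pixels, amid what is visible of it).
- masks_of(camera, thing): "mask" (420x560 bool, what is visible of it) and "xy" ([column, row] in pixels, amid what is visible of it).
The state is a dict: "time_s": time; "q": joint angles; "dq": joint speeds; "tau": joint torques, N m; "position": TCP position; "tcp_rot": TCP orientation; "wrist_force": force on the tool from outside, world axes, zero at the start; "wrist_torque": the same for the moment, N m; "opening": finger opening in m; "grip_force": force on a finger pad.
Only numpy, scipy, OpenCV 4.12 (cv2) and the standard library are available. Lean on these libraries where they do the work, as an engineer would, in place of code of your own. Each camera call takes 0.05 s, during which the arm holds its last target. There are 200 camera calls.

## Task

Sweep the three wood offcuts off the carving board, over its edge, into the empty scrap tray (the one without a divider), pushing them gently along the board with closed fingers. Push only: do not pinch, lift or carry an offcut, and leave the carved rosette, the wax tin, the mallet and the gouges in the tool tray where they are.

Things in the scene. Friction and masses are not known exactly. Their poses are not given: they have to be found in the camera images.
- board: Fixed plywood carving board, 300 (x) by 320 (y) by 36 mm thick. Origin: centre of its underside, on the bench; z up. On its top a batten 20 mm high runs along the far edge (x = 134 to 150 mm), one 12 mm high along the near edge (x = -150 to -138). The edges at y = -160 and +160 are open, a tray beside each. Offcuts start at x = -105 to -45, one each near y = -95, 0 and +95 mm.
- scrap_tray: The scrap tray: empty open dark wood tray without any divider, fixed to the bench beside the board, at either its +y or its -y edge, long side along the board's edge (same yaw as the board). Outside 200 mm (x) by 150 mm (y) by 32 mm high, so its rim is 4 mm below the board's top; walls and floor 5 mm thick; about 4 mm gap to the board. Origin: centre of its underside, on the bench; z up.
- tool_tray: The tool tray: same size and wood as the scrap tray and fixed at the other edge of the board, but with one divider along its x axis at mid-width and a gouge lying in each half. Not for scrap. Origin: centre of its underside.
- block_center (a point): Brown wood offcut, plain block 32 (x) by 30 (y) by 22 mm high. Loose on the board at the start, any yaw, about 30 g; lies flat and slides, does not roll. Point: centre of the piece, half-way up, 11 mm above the surface it lies on.
- strip_center (a point): Brown wood offcut, short strip 48 (x) by 24 (y) by 20 mm high. Loose on the board at the start, any yaw, about 30 g; lies flat and slides, does not roll. Point: centre of the piece, half-way up, 10 mm above the surface it lies on.
- step_center (a point): Brown wood offcut, stepped piece 38 (x) by 28 (y) mm; half of it (-x) is 24 mm high, the other half (+x) 12 mm. Loose on the board at the start, any yaw, about 30 g; lies flat and slides, does not roll. Point: centre of the piece, half-way up, 12 mm above the surface it lies on.
- rosette: Bystander: the carved workpiece, a loose brown wood disc with darker petals 100 mm across, 18 mm thick (24 mm at its centre boss), lying on the far half of the board. Origin: centre of its underside.
- tin: Bystander: bare metal wax tin, 50 mm across and 45 mm high, standing loose on the far half of the board. Origin: centre of its underside.
- mallet: Bystander: dark wood carver's mallet, 84 mm across and 200 mm tall, standing on its head on the bench beyond the board, handle up. Origin: centre of its underside.
- gouge_a: Bystander: gouge with a pale wood handle, 175 mm long, up to 24 mm thick, lying along the tool tray in its +y half. Origin: middle of its length, on its underside.
- gouge_b: Bystander: gouge like the other, 165 mm long, in the -y half of the tool tray.
Things that resemble listed ones, but are neither listed nor needed, are in the scene too. What is shaped like the part that bears step_center but blue or red is not meant.

How it is judged (in metres and radians):
At the end, for the whole second after the job is handed in: The centre of each of the three offcuts is inside the walls of the scrap tray and less than 50 mm above the bench, the offcut does not rest on the board and is still (under 0.03 m/s); the rosette, tin, mallet and both gouges are within 15 mm of where they started (x of block_center in the frame of scrap_tray between -0.095 and 0.095 m and y of block_center in the frame of scrap_tray between -0.07 and 0.07 m and z of each of block_center, strip_center, step_center in the frame of scrap_tray below 0.05 m and contact force between each of offcut_block, offcut_strip, offcut_step and board below 0.02 N and linear speed of each of offcut_block, offcut_strip, offcut_step below 0.03 m/s and x of strip_center in the frame of scrap_tray between -0.095 and 0.095 m and y of strip_center in the frame of scrap_tray between -0.07 and 0.07 m and x of step_center in the frame of scrap_tray between -0.095 and 0.095 m and y of step_center in the frame of scrap_tray between -0.07 and 0.07 m and distance of each of rosette, tin, mallet, gouge_a, gouge_b from where it was at the start of the episode below 0.015 m); the robot touches nothing.
It fails at once if an offcut is lifted or carried (its centre more than about 25 mm above where it lies on the board) (height (world z) of any of block_center, strip_center, step_center above 0.073 m).
It fails at once if an offcut is pinched or pressed hard (more than 20 N from the fingers) (contact force between the fingers and offcut_block above 20 N or contact force between the fingers and offcut_strip above 20 N or contact force between the fingers and offcut_step above 20 N).
It fails at once if the rosette, tin, mallet or a gouge is moved more than 15 mm (distance of any of rosette, tin, mallet, gouge_a, gouge_b from where it was at the start of the episode above 0.015 m).
It also fails if it takes over 67 s, if anything falls off the work surface, if the arm or the gripper's body presses on something with over 40 N, if the wrist force passes 120 N, or if a joint passes its speed limit or range.

## Working session

There is one attempt and no reset: what is moved stays moved. The work goes in short steps, Python scripts to look and compute and a tool call to move; the robot and the scene stay as the last step left them, time stands still between calls to the robot, and variables do not carry over. Pictures are saved under pics/ and viewed, at most 10 in all, crops included, and the job is handed in when it is done.

Besides the shell and the picture viewer there is one more tool, called after "Emit:" by a JSON object that holds its "name" and its "arguments". drive_tool: Moves the arm, as the interface text tells. Its arguments: {"type":"object","properties":{"motion":{"type":"string"},"grip":{"type":"number"},"grip_force":{"type":"number"}},"required":["motion"]}

```bash
mkdir -p pics
cat > h.py <<'E'
import numpy as np, cv2
from workcell import telemetry, grab_frame, camera_params, bot, look_for, masks_of
def ray(cam,px):
    c=camera_params(cam)
    K=np.array([[c['fx'],0,c['cx']],[0,c['fy'],c['cy']],[0,0,1.]])
    p=cv2.undistortPoints(np.array([[px]],float),K,np.array([c['k1'],0,0,0.]))[0,0]
    if cam=='wrist':
        s=telemetry.state();T=np.eye(4);T[:3,:3]=s['tcp_rot'];T[:3,3]=s['position'];T=T@c['T_tool_cam']
    else: T=np.array(c['cam_to_world'])
    return T[:3,3],T[:3,:3]@np.array([p[0],p[1],1])
def at(cam,px,z):
    o,d=ray(cam,px);return o+d*(z-o[2])/d[2]
E
python3 - <<'E'
from h import *
for c in ['top','side']:
    cv2.imwrite(f'pics/{c}0.png',grab_frame(c)[:,:,::-1])
    for n,z in [('board',.036),('scrap_tray',.02),('tool_tray',.02),('block_center',.047),('strip_center',.046),('step_center',.048),('rosette',.05),('tin',.06),('mallet',.1)]:
        for r in look_for(c,n)[:4]: print(c,n,round(r['score'],2),np.round(r['xy']),np.round(at(c,r['xy'],z),3))
s=telemetry.state();print(s['time_s'],s['position'],s['tcp_rot'])
E
```

```text
top board 0.83 [258. 206.] [0.532 0.052 0.036]
top scrap_tray 0.88 [170. 224.] [0.495 0.275 0.02 ]
top tool_tray 0.66 [361. 205.] [ 0.529 -0.206  0.02 ]
top tool_tray 0.64 [306. 227.] [ 0.477 -0.064  0.02 ]
top block_center 0.64 [306. 228.] [ 0.475 -0.062  0.047]
top block_center 0.42 [222. 174.] [0.614 0.14  0.047]
top block_center 0.22 [168. 224.] [0.494 0.274 0.047]
top strip_center 0.44 [268. 233.] [0.466 0.031 0.046]
top step_center 0.66 [192. 286.] [0.341 0.215 0.048]
top step_center 0.62 [228. 237.] [0.457 0.127 0.048]
top step_center 0.62 [227. 291.] [0.327 0.132 0.048]
top step_center 0.48 [161. 160.] [0.653 0.29  0.048]
top rosette 0.74 [293. 171.] [ 0.615 -0.036  0.05 ]
top tin 0.94 [223. 173.] [0.613 0.135 0.06 ]
top tin 0.68 [294. 169.] [ 0.617 -0.038  0.06 ]
side board 0.8 [276. 218.] [0.526 0.019 0.036]
side board 0.39 [268. 165.] [0.64  0.162 0.036]
side tool_tray 0.82 [359. 289.] [ 0.514 -0.21   0.02 ]
side block_center 0.52 [288. 248.] [ 0.477 -0.063  0.047]
side block_center 0.32 [334. 287.] [ 0.469 -0.185  0.047]
side block_center 0.29 [360. 288.] [ 0.5   -0.219  0.047]
side strip_center 0.89 [254. 223.] [0.479 0.034 0.046]
side step_center 0.88 [169. 248.] [0.317 0.101 0.048]
side step_center 0.7 [111. 226.] [0.265 0.236 0.048]
side step_center 0.55 [216. 207.] [0.452 0.127 0.048]
side step_center 0.53 [145. 221.] [0.323 0.199 0.048]
side rosette 0.71 [327. 210.] [ 0.608 -0.051  0.05 ]
side tin 0.71 [268. 165.] [0.619 0.139 0.06 ]
side mallet 0.75 [373. 171.] [ 0.726 -0.075  0.1  ]
1.0 [0.23130567 0.55360737 0.23126568] [[-9.22680352e-01  3.85565776e-01 -1.78858180e-05]
 [ 3.85565777e-01  9.22680350e-01 -5.59295863e-05]
 [-5.06164152e-06 -5.85012897e-05 -9.99999998e-01]]
```

Run:
```python
import cv2
a=cv2.imread('pics/top0.png')[120:320,120:410]
cv2.imwrite('pics/top0c.png',cv2.resize(a,(798,550),interpolation=cv2.INTER_CUBIC))
```

```text
(no output)
```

View pics/top0c.png

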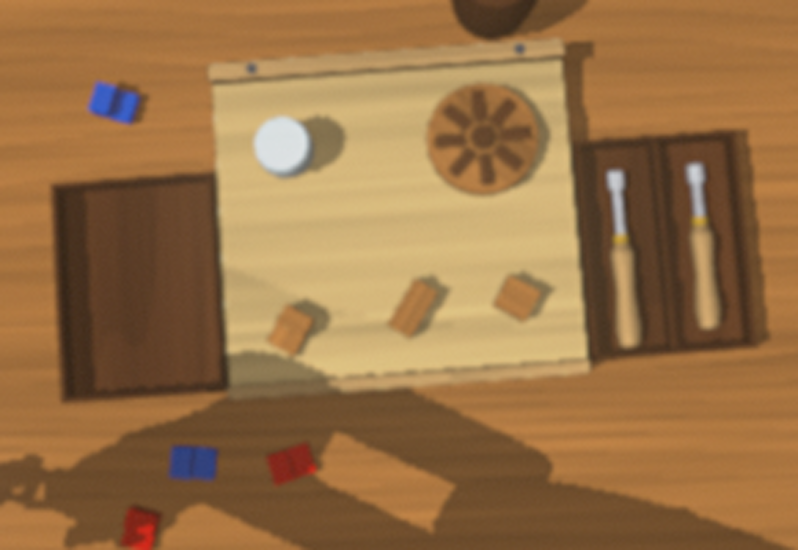

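View pics/side0.png

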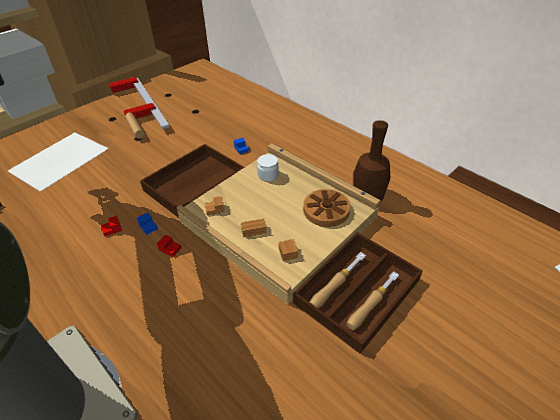

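The scrap tray is the undivided one on the left, at the +y edge (crop centre 140,285). The brown offcuts are the step at (292,330), the strip at (415,307) and the block at (521,297). The blue pieces at (115,103) and (193,463), and the red ones at (292,463) and (141,528), are decoys off the board.

Run:
```python
from h import *
f=lambda x,y:[120+x/2.752,120+y/2.752]
P={k:at('top',f(*v[:2]),v[2]) for k,v in dict(lf=(213,84,.036),ln=(226,388,.036),rf=(563,60,.056),rn=(590,370,.048),farL=(210,66,.056),farR=(562,40,.056),nearL=(230,397,.048),nearR=(590,372,.048),trayLf=(53,186,.032),trayLn=(65,400,.032),trayRf=(213,175,.032),trayRn=(222,390,.032)).items()}
for k,v in P.items(): print(k,np.round(v,3))
an=lambda a,b:np.degrees(np.arctan2(*(P[a]-P[b])[[1,0]]))
print(an('lf','ln'),an('farL','farR')-90,an('nearL','nearR')-90)
print(np.round(camera_params('wrist')['T_tool_cam'],3),camera_params('wrist')['fx'])
```

```text
lf [0.677 0.201 0.036]
ln [0.401 0.193 0.036]
rf [ 0.684 -0.116  0.056]
rn [ 0.408 -0.129  0.048]
farL [0.688 0.2   0.056]
farR [ 0.703 -0.116  0.056]
nearL [0.394 0.187 0.048]
nearR [ 0.406 -0.129  0.048]
trayLf [0.588 0.35  0.032]
trayLn [0.394 0.34  0.032]
trayRf [0.593 0.203 0.032]
trayRn [0.4   0.197 0.032]
1.7477526078448251 2.598687631308323 2.3095469476510715
[[ 0.    -0.966 -0.258  0.065]
 [ 1.     0.001 -0.001 -0.   ]
 [ 0.001 -0.258  0.966 -0.142]
 [ 0.     0.     0.     1.   ]] 301.31658324933676
```

Emit:
{"name": "drive_tool", "arguments": {"motion": "-0.834 -0.755 0.02 0 0 0.722; -0.834 -0.755 0.02 0 0 0.722; -0.834 -0.755 0.02 0 0 0.722; -0.834 -0.755 0.02 0 0 0.722; -0.834 -0.755 0.02 0 0 0.722; -0.834 -0.755 0.02 0 0 0.722; -0.834 -0.755 0.02 0 0 0.722; -0.834 -0.755 0.02 0 0 0.722; -0.834 -0.755 0.02 0 0 0.722; -0.834 -0.755 0.02 0 0 0.722; -0.834 -0.755 0.02 0 0 0.722; -0.834 -0.755 0.02 0 0 0.722; -0.834 -0.755 0.02 0 0 0.722; -0.834 -0.755 0.02 0 0 0.722; -0.834 -0.755 0.02 0 0 0.722; -0.834 -0.755 0.02 0 0 0.722; -0.834 -0.755 0.02 0 0 0.722; -0.834 -0.755 0.02 0 0 0.722; -0.834 -0.755 0.02 0 0 0.722; -0.834 -0.755 0.02 0 0 0.722", "grip": 1, "grip_force": 20}}

```text
time_s: 2.67
position: [0.4703, 0.0455, 0.2214]
tcp_rot: [[-0.043, 0.999, 0.0], [0.999, 0.043, 0.0], [0.0, 0.0, -1.0]]
wrist_force: [0.4, -0.1, 0.1]
opening: 0.0005
grip_force: 0.0
```

```bash
cat >> h.py <<'E'
C=np.array([.547,.0355]);E_=np.array([.9991,.0425]);U=np.array([-.0425,.9991])
def bd(p): d=np.array(p[:2])-C; return np.round([d@E_*1000,d@U*1000])
def look(cam='wrist',name=None):
    im=grab_frame(cam)
    if name: cv2.imwrite(f'pics/{name}.png',im[:,:,::-1])
    for n,z in [('block_center',.058),('strip_center',.056),('step_center',.058)]:
        for r in masks_of(cam,n)[:3]:
            m=r['mask'].astype(np.uint8)
            if m.sum()<20: continue
            b=cv2.boxPoints(cv2.minAreaRect(cv2.findNonZero(m)))
            print(n,round(r['score'],2),np.round(r['xy']),bd(at(cam,r['xy'],z)),[bd(at(cam,q,z)).tolist() for q in b])
E
python3 - <<'E'
from h import *
look(name='w1')
for n in ('rosette','tin','scrap_tray'):
  for r in look_for('wrist',n)[:2]: print(n,r['score'],r['xy'],bd(at('wrist',r['xy'],.05)))
E
```

```text
strip_center 0.95 [276. 220.] [-77.  -7.] [[-106.0, -3.0], [-90.0, 20.0], [-51.0, -8.0], [-66.0, -32.0]]
step_center 0.74 [260. 114.] [-93.  99.] [[-114.0, 98.0], [-97.0, 121.0], [-65.0, 101.0], [-82.0, 77.0]]
step_center 0.65 [156.  20.] [-185.  180.] [[-202.0, 196.0], [-169.0, 196.0], [-172.0, 164.0], [-205.0, 164.0]]
step_center 0.62 [153. 103.] [-194.  109.] [[-213.0, 120.0], [-183.0, 129.0], [-174.0, 94.0], [-204.0, 85.0]]
rosette 0.79 [402.2, 273.8] [ 67. -73.]
tin 0.62 [428.3, 114.9] [74. 99.]
scrap_tray 0.93 [311.8, 23.2] [-43. 179.]
scrap_tray 0.7 [428.0, 120.0] [75. 94.]
```

View pics/w1.png

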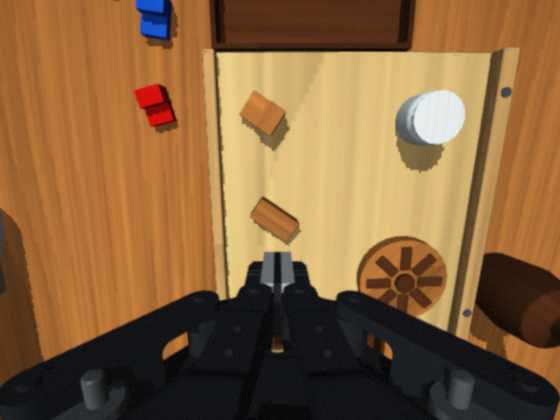

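The strip is at pixel (276,220), the step at (262,113) and the tray opening at the top. The block is hidden under the gripper. I'll push the step first.

Emit:
{"name": "drive_tool", "arguments": {"motion": "0.074 -0.03 0.05 0 0 0; 0.074 -0.03 0.13 0 0 0; 0.074 -0.03 0.2 0 0 0; 0.074 -0.03 0.26 0 0 0; 0.074 -0.03 0.31 0 0 0; 0.074 -0.03 0.34 0 0 0; 0.074 -0.03 0.355 0 0 0; 0.074 -0.03 0.36 0 0 0; 0.074 -0.03 0.36 0 0 0; 0.086 -0.03 0.36 0 0 0; 0.098 -0.03 0.36 0 0 0; 0.108 -0.03 0.36 0 0 0; 0.118 -0.03 0.36 0 0 0; 0.128 -0.03 0.36 0 0 0; 0.138 -0.03 0.36 0 0 0; 0.148 -0.03 0.36 0 0 0; 0.158 -0.03 0.36 0 0 0; 0.168 -0.03 0.36 0 0 0; 0.178 -0.03 0.36 0 0 0; 0.188 -0.03 0.36 0 0 0"}}

```text
time_s: 4.68
position: [0.4517, 0.1383, 0.0413]
tcp_rot: [[-0.041, 0.999, -0.0], [0.999, 0.041, 0.0], [0.0, -0.0, -1.0]]
wrist_force: [-0.2, 0.1, 0.4]
opening: -0.0002
grip_force: 0.1
```

Run:
```python
from h import *
look(name='w2'); print(bd(telemetry.state()['position']))
```

```text
step_center 0.9 [66. 76.] [-172.  194.] [[-187.0, 210.0], [-156.0, 209.0], [-161.0, 177.0], [-194.0, 177.0]]
step_center 0.89 [266. 225.] [-95. 134.] [[-113.0, 149.0], [-78.0, 149.0], [-78.0, 117.0], [-115.0, 117.0]]
step_center 0.57 [ 81. 238.] [-177.  128.] [[-198.0, 136.0], [-165.0, 147.0], [-160.0, 119.0], [-194.0, 106.0]]
[-91. 106.]
```

View pics/w2.png

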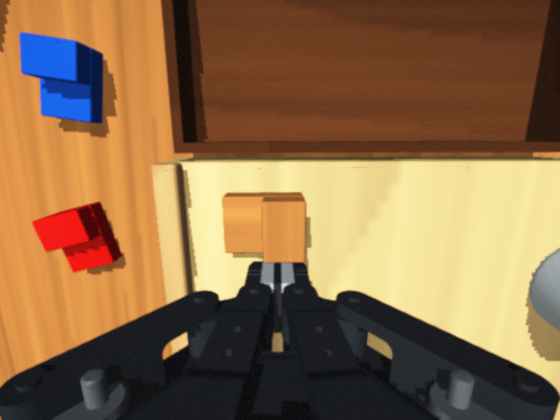

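The step has squared up against the fingers at (265,225), and the tray lies straight ahead.

Emit:
{"name": "drive_tool", "arguments": {"motion": "0.01 0 0 0 0 0; 0.02 0 0 0 0 0; 0.03 0 0 0 0 0; 0.04 0 0 0 0 0; 0.05 0 0 0 0 0; 0.06 0 0 0 0 0; 0.07 0 0 0 0 0; 0.08 0 0 0 0 0; 0.09 0 0 0 0 0; 0.1 0 0 0 0 0; 0.11 0 0 0 0 0; 0.12 0 0 0 0 0; 0.13 0 0 0 0 0; 0.14 0 0 0 0 0; 0.15 0 0 0 0 0; 0.15 0 0 0 0 0; 0.15 0 0 0 0 0"}}

```text
time_s: 6.3
position: [0.4486, 0.213, 0.0413]
tcp_rot: [[-0.042, 0.999, -0.0], [0.999, 0.042, -0.0], [-0.0, -0.0, -1.0]]
wrist_force: [-1.0, 0.4, 0.0]
opening: -0.0
grip_force: 0.0
```

Run:
```python
from h import *
look(name='w3'); print(bd(telemetry.state()['position']))
```

```text
step_center 0.87 [ 86. 214.] [-173.  214.] [[-187.0, 229.0], [-157.0, 229.0], [-161.0, 197.0], [-193.0, 197.0]]
step_center 0.86 [ 90. 329.] [-181.  157.] [[-199.0, 156.0], [-167.0, 172.0], [-164.0, 160.0], [-196.0, 143.0]]
step_center 0.83 [  6. 132.] [-200.  249.] [[-201.0, 258.0], [-192.0, 258.0], [-196.0, 238.0], [-205.0, 238.0]]
[-91. 181.]
```

View pics/w3.png

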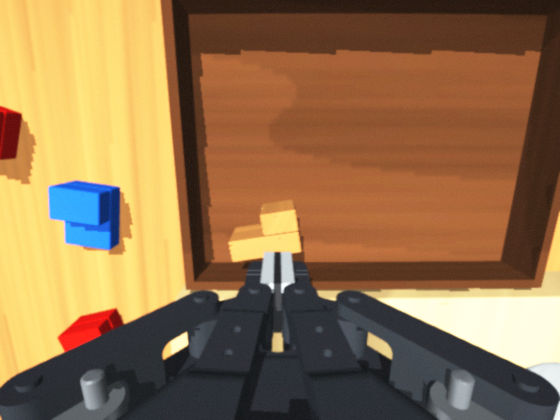

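The step dropped into the tray, at (265,235). Next is the strip, which I'll push along a slightly slanted line so it lands beside the step.

Emit:
{"name": "drive_tool", "arguments": {"motion": "0 0 -0.06 0 0 0; 0 0 -0.12 0 0 0; -0.07 0 -0.14 0 0 0.05; -0.15 0.002 -0.14 0 0 0.1; -0.23 0.004 -0.14 0 0 0.156; -0.31 0.006 -0.14 0 0 0.156; -0.38 0.008 -0.14 0 0 0.156; -0.43 0.008 -0.14 0 0 0.156; -0.45 0.008 -0.14 0 0 0.156; -0.45 0.008 -0.14 0 0 0.156; -0.45 0.008 -0.1 0 0 0.156; -0.45 0.008 -0.05 0 0 0.156; -0.45 0.008 -0.02 0 0 0.156; -0.45 0.008 0 0 0 0.156; -0.45 0.008 0 0 0 0.156"}}

```text
time_s: 7.75
position: [0.4598, -0.0105, 0.0389]
tcp_rot: [[0.202, 0.979, -0.004], [0.979, -0.202, 0.001], [0.0, -0.004, -1.0]]
wrist_force: [0.0, -0.1, -0.9]
opening: -0.0
grip_force: 0.0
```

Run:
```python
from h import *
look(); print(bd(telemetry.state()['position']));look('top')
```

```text
strip_center 0.65 [281. 206.] [-76.  -9.] [[-104.0, -5.0], [-88.0, 16.0], [-49.0, -11.0], [-62.0, -34.0]]
step_center 0.8 [10. 47.] [-161.   77.] [[-158.0, 92.0], [-146.0, 88.0], [-157.0, 65.0], [-170.0, 68.0]]
[-86. -43.]
block_center 0.17 [294. 172.] [ 62. -76.] [[116.0, -34.0], [109.0, -131.0], [10.0, -123.0], [17.0, -26.0]]
step_center 0.76 [191. 286.] [-197.  191.] [[-209.0, 214.0], [-183.0, 210.0], [-190.0, 171.0], [-215.0, 176.0]]
step_center 0.64 [229. 292.] [-216.  100.] [[-197.0, 128.0], [-189.0, 92.0], [-216.0, 86.0], [-224.0, 123.0]]
step_center 0.58 [170. 309.] [-247.  243.] [[-269.0, 261.0], [-234.0, 250.0], [-242.0, 225.0], [-277.0, 236.0]]
```

Emit:
{"name": "drive_tool", "arguments": {"motion": "0.01 0 0 0 0 0; 0.02 0 0 0 0 0; 0.03 0 0 0 0 0; 0.04 0 0 0 0 0; 0.05 0 0 0 0 0; 0.06 0 0 0 0 0; 0.07 0 0 0 0 0; 0.08 0 0 0 0 0; 0.09 0 0 0 0 0; 0.1 0 0 0 0 0; 0.112 0 0 0 0 0; 0.124 0 0 0 0 0; 0.136 0 0 0 0 0; 0.148 0 0 0 0 0; 0.16 0 0 0 0 0; 0.172 0 0 0 0 0; 0.184 0 0 0 0 0; 0.196 0 0 0 0 0; 0.208 0 0 0 0 0; 0.22 0 0 0 0 0"}}

```text
time_s: 9.82
position: [0.4842, 0.0965, 0.0413]
tcp_rot: [[0.203, 0.979, -0.0], [0.979, -0.203, 0.0], [0.0, -0.0, -1.0]]
wrist_force: [-0.5, -0.4, -0.7]
opening: 0.0001
grip_force: 0.1
```

Run:
```python
from h import *
look(name='w4'); print(bd(telemetry.state()['position']))
```

```text
strip_center 0.79 [263. 229.] [-60.  89.] [[-80.0, 107.0], [-34.0, 97.0], [-39.0, 70.0], [-87.0, 81.0]]
step_center 0.91 [ 28. 230.] [-160.  115.] [[-178.0, 127.0], [-153.0, 135.0], [-145.0, 106.0], [-171.0, 96.0]]
step_center 0.57 [137.  34.] [-86. 175.] [[-105.0, 185.0], [-71.0, 190.0], [-67.0, 169.0], [-101.0, 163.0]]
[-60.  63.]
```

View pics/w4.png

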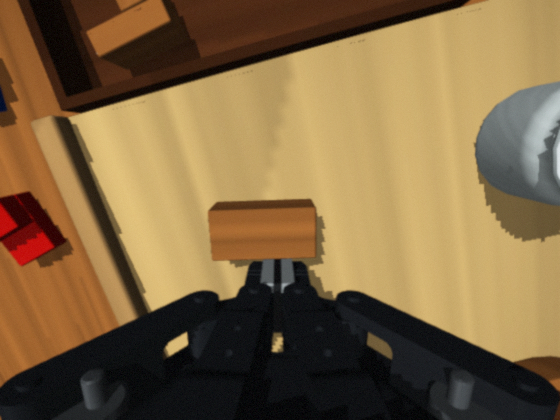

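The strip lies flat against the fingers at (263,229). The step is in the tray at (130,25). I'll keep pushing.

Emit:
{"name": "drive_tool", "arguments": {"motion": "0.012 0 0 0 0 0; 0.025 0 0 0 0 0; 0.038 0 0 0 0 0; 0.051 0 0 0 0 0; 0.064 0 0 0 0 0; 0.077 0 0 0 0 0; 0.09 0 0 0 0 0; 0.103 0 0 0 0 0; 0.116 0 0 0 0 0; 0.129 0 0 0 0 0; 0.142 0 0 0 0 0; 0.155 0 0 0 0 0; 0.168 0 0 0 0 0; 0.181 0 0 0 0 0; 0.194 0 0 0 0 0; 0.207 0 0 0 0 0; 0.22 0 0 0 0 0; 0.233 0 0 0 0 0; 0.246 0 0 0 0 0; 0.25 0 0 0 0 0"}}

```text
time_s: 11.68
position: [0.5096, 0.2193, 0.0414]
tcp_rot: [[0.202, 0.979, 0.0], [0.979, -0.202, 0.0], [0.0, 0.0, -1.0]]
wrist_force: [-0.4, 0.2, 0.5]
opening: -0.0
grip_force: 0.0
```

Run:
```python
from h import *
look(name='w5'); print(bd(telemetry.state()['position']))
for r in look_for('top','block_center')[:1]: print(r)
```

```text
strip_center 0.98 [244. 248.] [-40. 204.] [[-56.0, 213.0], [-17.0, 211.0], [-18.0, 189.0], [-59.0, 191.0]]
step_center 0.91 [ 20. 290.] [-147.  210.] [[-147.0, 229.0], [-126.0, 223.0], [-140.0, 195.0], [-162.0, 201.0]]
step_center 0.8 [534.  52.] [ 89. 254.] [[75.0, 275.0], [99.0, 269.0], [98.0, 236.0], [73.0, 242.0]]
step_center 0.67 [165. 268.] [-77. 204.] [[-99.0, 214.0], [-60.0, 220.0], [-59.0, 198.0], [-99.0, 191.0]]
[-30. 184.]
```

View pics/w5.png

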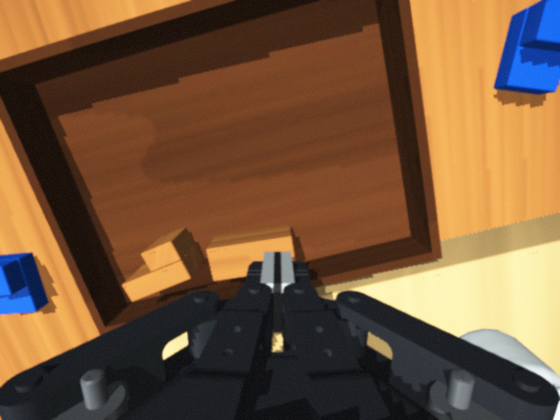

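The strip is in the tray too, at (250,248), beside the step. Now the block.

Emit:
{"name": "drive_tool", "arguments": {"motion": "0 0 -0.07 0 0 0; 0 0 -0.14 0 0 0; -0.06 0.003 -0.14 0 0 0.02; -0.14 0.008 -0.14 0 0 0.04; -0.22 0.013 -0.14 0 0 0.07; -0.3 0.018 -0.14 0 0 0.07; -0.38 0.023 -0.14 0 0 0.07; -0.46 0.028 -0.14 0 0 0.07; -0.54 0.033 -0.14 0 0 0.07; -0.6 0.036 -0.14 0 0 0.07; -0.63 0.038 -0.14 0 0 0.07; -0.642 0.038 -0.14 0 0 0.07; -0.642 0.038 -0.14 0 0 0.07"}}

```text
time_s: 13.02
position: [0.4627, -0.1012, 0.1114]
tcp_rot: [[0.311, 0.95, 0.0], [0.95, -0.311, -0.0], [-0.0, 0.0, -1.0]]
wrist_force: [-0.4, -0.4, 0.1]
opening: 0.0
grip_force: 0.0
```

Run:
```python
from h import *
look(name='w6'); s=telemetry.state();print(bd(s['position']))
R=np.array(s['tcp_rot'])
for r in masks_of('wrist','block_center')[:1]:
    p=at('wrist',r['xy'],.058);print(R.T@(p-s['position'])*1000)
```

```text
block_center 0.92 [277. 184.] [-77. -98.] [[-98.0, -103.0], [-80.0, -75.0], [-55.0, -91.0], [-72.0, -120.0]]
[ -90. -131.]
[35.45121975  0.72258225 53.23521719]
```

View pics/w6.png

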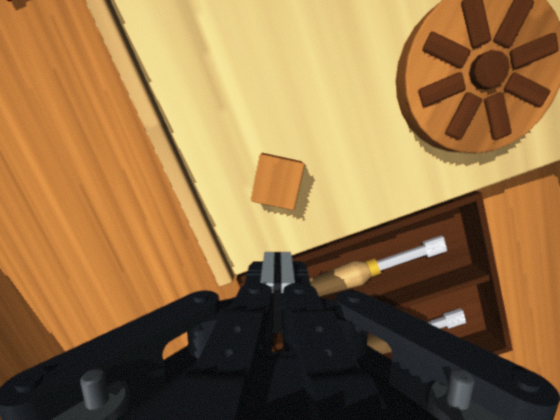

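The block is at (278,182), straight ahead of the fingers. I'll back off a little, lower the tool and push.

Emit:
{"name": "drive_tool", "arguments": {"motion": "-0.006 0 0.04 0 0 0; -0.006 0 0.09 0 0 0; -0.006 0 0.12 0 0 0; -0.006 0 0.135 0 0 0; -0.006 0 0.14 0 0 0; -0.006 0 0.14 0 0 0; 0.005 0 0.14 0 0 0; 0.015 0 0.14 0 0 0; 0.025 0 0.14 0 0 0; 0.035 0 0.14 0 0 0; 0.045 0 0.14 0 0 0; 0.055 0 0.14 0 0 0; 0.065 0 0.14 0 0 0; 0.075 0 0.14 0 0 0; 0.085 0 0.14 0 0 0; 0.097 0 0.14 0 0 0; 0.109 0 0.14 0 0 0; 0.121 0 0.14 0 0 0; 0.133 0 0.14 0 0 0; 0.145 0 0.14 0 0 0"}}

```text
time_s: 14.93
position: [0.4855, -0.0304, 0.0412]
tcp_rot: [[0.309, 0.951, -0.0], [0.951, -0.309, 0.0], [-0.0, -0.0, -1.0]]
wrist_force: [-0.1, -0.3, 0.3]
opening: -0.0001
grip_force: 0.0
```

Run:
```python
from h import *
look(); s=telemetry.state();print(bd(s['position']))
```

```text
block_center 0.65 [269. 225.] [-57. -36.] [[-65.0, -13.0], [-37.0, -24.0], [-49.0, -56.0], [-78.0, -45.0]]
[-64. -64.]
```

Emit:
{"name": "drive_tool", "arguments": {"motion": "0.012 0 0 0 0 0; 0.025 0 0 0 0 0; 0.038 0 0 0 0 0; 0.051 0 0 0 0 0; 0.064 0 0 0 0 0; 0.077 0 0 0 0 0; 0.09 0 0 0 0 0; 0.103 0 0 0 0 0; 0.116 0 0 0 0 0; 0.129 0 0 0 0 0; 0.142 0 0 0 0 0; 0.155 0 0 0 0 0; 0.168 0 0 0 0 0; 0.181 0 0 0 0 0; 0.194 0 0 0 0 0; 0.207 0 0 0 0 0; 0.22 0 0 0 0 0; 0.233 0 0 0 0 0; 0.246 0 0 0 0 0; 0.26 0 0 0 0 0"}}

```text
time_s: 16.8
position: [0.5257, 0.0933, 0.0413]
tcp_rot: [[0.309, 0.951, -0.0], [0.951, -0.309, -0.0], [-0.0, -0.0, -1.0]]
wrist_force: [-0.2, -0.5, 0.1]
opening: 0.0002
grip_force: 0.1
```

Run:
```python
from h import *
look(name='w7'); s=telemetry.state();print(bd(s['position']))
```

```text
block_center 0.92 [268. 226.] [-12.  86.] [[-33.0, 77.0], [-20.0, 108.0], [8.0, 98.0], [-3.0, 66.0]]
strip_center 0.85 [136.  37.] [-33. 172.] [[-54.0, 185.0], [-12.0, 182.0], [-13.0, 160.0], [-56.0, 163.0]]
step_center 0.76 [35. 64.] [-73. 177.] [[-96.0, 191.0], [-58.0, 195.0], [-53.0, 166.0], [-93.0, 161.0]]
step_center 0.4 [305. 194.] [ 7. 93.] [[-167.0, 63.0], [-74.0, 201.0], [119.0, 129.0], [99.0, -36.0]]
step_center 0.39 [  4. 279.] [-136.  104.] [[-136.0, 108.0], [-132.0, 107.0], [-137.0, 100.0], [-141.0, 101.0]]
[-19.  58.]
```

View pics/w7.png

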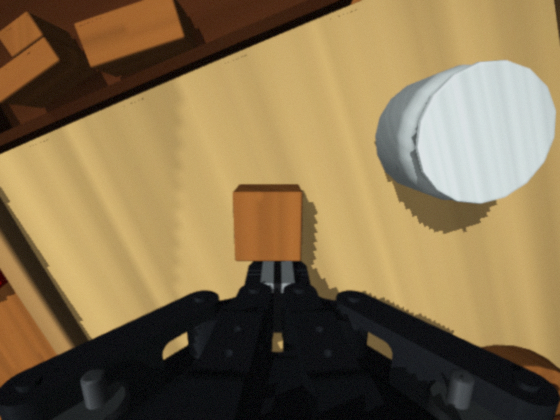

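The block is flat on the fingers at (268,226). It will pass the tin at (485,130) with room to spare. Final push.

Emit:
{"name": "drive_tool", "arguments": {"motion": "0.012 0 0 0 0 0; 0.026 0 0 0 0 0; 0.04 0 0 0 0 0; 0.054 0 0 0 0 0; 0.068 0 0 0 0 0; 0.082 0 0 0 0 0; 0.096 0 0 0 0 0; 0.11 0 0 0 0 0; 0.124 0 0 0 0 0; 0.138 0 0 0 0 0; 0.152 0 0 0 0 0; 0.166 0 0 0 0 0; 0.18 0 0 0 0 0; 0.194 0 0 0 0 0; 0.208 0 0 0 0 0; 0.222 0 0 0 0 0; 0.236 0 0 0 0 0; 0.25 0 0 0 0 0; 0.264 0 0 0 0 0; 0.27 0 0 0 0 0"}}

```text
time_s: 18.67
position: [0.5676, 0.2221, 0.0414]
tcp_rot: [[0.309, 0.951, 0.0], [0.951, -0.309, 0.0], [0.0, 0.0, -1.0]]
wrist_force: [-1.0, -0.0, 0.1]
opening: -0.0001
grip_force: 0.0
```

Emit:
{"name": "drive_tool", "arguments": {"motion": "0 0 -0.06 0 0 0; 0 0 -0.14 0 0 0; 0 0 -0.22 0 0 0; 0 0 -0.28 0 0 0; 0 0 -0.3 0 0 0; 0 0 -0.3 0 0 0; 0 0 -0.3 0 0 0"}}

```text
time_s: 19.25
position: [0.5674, 0.2211, 0.1911]
tcp_rot: [[0.309, 0.951, 0.001], [0.951, -0.309, 0.0], [0.0, 0.001, -1.0]]
wrist_force: [0.1, 0.6, -1.1]
opening: 0.0001
grip_force: 0.0
```

Run:
```python
from h import *
look(name='w8'); s=telemetry.state();print(bd(s['position']))
```

```text
block_center 0.69 [276. 193.] [ 31. 198.] [[16.0, 212.0], [44.0, 215.0], [46.0, 192.0], [18.0, 189.0]]
strip_center 0.85 [214. 220.] [-34. 194.] [[-55.0, 207.0], [-9.0, 203.0], [-12.0, 182.0], [-58.0, 186.0]]
step_center 0.91 [349.  94.] [119. 256.] [[111.0, 276.0], [136.0, 266.0], [127.0, 234.0], [100.0, 244.0]]
step_center 0.71 [112. 318.] [-175.  135.] [[-196.0, 144.0], [-154.0, 153.0], [-153.0, 127.0], [-197.0, 118.0]]
step_center 0.71 [ 17. 230.] [-215.  252.] [[-224.0, 269.0], [-187.0, 256.0], [-201.0, 231.0], [-240.0, 244.0]]
[ 27. 184.]
```

View pics/w8.png

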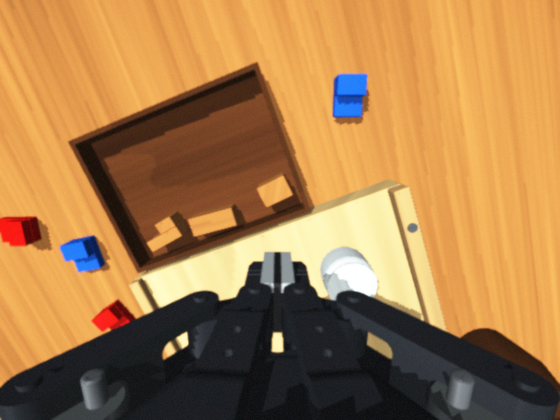

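All three offcuts lie inside the tray, at (163,235), (212,220) and (275,192). The tin is untouched and the arm is clear, so I'm handing in.

```bash
python3 -c "
from workcell import bot
print(bot.job_done())"
```

```text
the job is handed in; nothing more can be done
None
```

All three offcuts were pushed over the board's +y edge and lie in the scrap tray in the last picture; no bystander was touched as far as I could see, and the job was handed in at about 19 s (no verdict came back).

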